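Unlatch the spares case and hold its lid for fitting a stay

ROBOT

A 7-joint arm with a two-finger parallel gripper is mounted at the origin on the work surface. World frame = base frame: x ahead of the robot, y to its left, z up, the work surface at z = 0. Lengths are in m, angles in rad, forces in N, time in s.
With the tool pointing down it reaches from about 0.425 to 0.925 m from the base axis. Payload 6.8 kg.
Tool frame: the origin (TCP) lies at the very end of the fingers, on their centre line; the grasp point (between the pads) lies bot.hold_point_z behind it (bot.hold_point_z is the distance from the TCP to the grasp point, in m); x points along the fingers, z is the direction in which the jaws open and shut, and the axes are right-handed (so a half turn about x gives the same grasp; the last joint's range is limited). The gripper opens to 85 mm and grips with 20 to 120 N. Pads are 22 mm wide; open, the fingers measure 114 mm over their backs; the gripper's body (76 mm by 85 mm) begins 54 mm behind the grasp point. The pads swing forward as they close: fully open they stand 13 mm farther back than shut.
Start: joints at [1.039, 0.477, 0.022, 1.555, -0.011, 1.109, -0.083], TCP at [0.278, -0.615, 0.203] pointing down, gripper open.
Joint ranges: [-2.96, 2.96], [-0.34, 2.1], [-1.41, 1.46], [0.24, 2.44], [-1.37, 4.51], [0.17, 1.92], [-2.96, 2.96]. Speed limits (rad/s): [2.39, 2.39, 3.14, 3.14, 3.14, 3.14, 3.14].

INTERFACE

Orientations are given as a unit quaternion [w, x, y, z].
In Python, from station import bot gives the robot as it stands.
- The arm moves only by the tool drive_tool, never from a script. Its arguments are lists of equal length, an entry for each row: "slide": the shift along the world's x, y, z in mm, a list of three; "turn": the turn, a rotation vector about the world's x, y, z in rad, a list of three; "gripper": the opening, from 0 (shut) to 1 (fully open). A call has 1 to 10 rows; each row is the pose to reach, as a shift and turn from the pose measured when the call began; what a row does not reach only later rows make up. A row lasts 1/10 s, in which the tool goes at most 50 mm and 8.59 degrees, less where a joint would pass 70% of its speed; a pose out of reach is approached as far as the arm can. A call with a gripper value outside its range is refused whole. The fingers move at their own pace and stop on an object; "squeeze" is the grip in N (left out, the last holds). Time passes only in rows, so rows that repeat a pose let the fingers close. It gives the time, the measured TCP pose, the force and the opening at its end, in the units of the state.
- bot.get_obs(): the state, without advancing time (a new reading comes with each control period).
- bot.read_camera(name): name is "scene" or "top"; returns a dict with "color" (480x640x3 uint8, red, green, blue), "fovy" (degrees; the focal length in pixels is half the picture's height over the tangent of half this angle, whatever the lens; pixels are square), "cx", "cy" (the principal point, pixels), "R" (3x3) and "t" (3): a world point X has camera coordinates R X + t. Camera axes: x right, y down, z forward; pixel columns grow to the right and rows downward; lengths in m; the calibration is good to about 2 mm. A picture is of the moment at which its call begins. There is no depth.
- bot.hand_in(): hands the job in, once; it reports no verdict.
The state is a dict: "t": time; "q": joint angles; "joint_vel": joint speeds; "joint_torque": joint torques, N m; "eef_pos": TCP position; "tool_rot": TCP orientation; "contact_force": force on the tool from outside, world axes, zero at the start; "torque": the same for the moment, N m; "gripper_width": opening from 0.0 (shut) to 1.0 (fully open).
Only numpy, scipy, OpenCV 4.12 (cv2) and the standard library are available. Lean on these libraries where they do the work, as an engineer would, in place of code of your own. Each camera call takes 0.05 s, during which the arm holds its last target.

TASK

The stay of this spares case is missing, so its lid drops shut by itself. Turn the turnbutton a quarter turn, so that its bar lies along the front edge clear of the lid, then lift the lid with the gripper and finish while still holding it, steady, 50 degrees open, so that a colleague can fit a new stay. Leave the carton, the steel sleeve and the blue bin where they stand.

Things in the scene. Friction and masses are not known exactly. Their poses are not given: they have to be found in the camera images.
- case: Grey spares case fixed to the bench: tray 220 (x) x 320 (y) x 90 mm high under a hinged lid. Origin: centre of its underside, on the bench. +x points from the front edge (with grip and turnbutton) to the hinge, +y along the front edge towards the turnbutton's side, z up. Level, turned about the vertical by up to 0.3 rad.
- lid (a joint): Opening angle of the lid, rad: 0 shut, 1.4 at its stop. Its hinge runs along the case's y on the far (+x) rim; the front edge rises. Flat plate 220 x 320 x 8 mm, 0.4 to 0.8 kg, top face 98.5 mm above the bench when shut. Nothing holds it up: let go, it falls shut from any angle.
- lid_hinge (a point): Point on the hinge axis in the middle of the lid's rear edge, at the lid's underside, 90.5 mm above the bench; at (110, 0, 90.5) mm in the case's frame. This frame turns with the lid.
- lid_grip (a point): The lid's grip: black roll, 18 mm in diameter, 30 mm long, parallel to the hinge, on a 22 mm wide tongue at the middle of the front edge. Origin: its centre, 30 mm ahead of the edge, 250 mm from the hinge, 4 mm above the lid's underside (94.5 mm high when shut). Gripped from above across its ends (along case y), it pivots between the fingers as the lid rises. Frame turns with the lid.
- turnbutton (a joint): Angle of the turnbutton, rad, about a vertical axis, growing anticlockwise from above. 0: its bar points along the case's +x, over the lid, locking it; 1.57: it lies along the front edge, long end to the case's +y, clear of the lid (free from 1.25). Stops at -0.3 and 1.6; starts within 0.25 of 0. Friction of 0.06 N m keeps it where it is left.
- turnbutton_wing (a point): On the turnbutton's axis at grip height, 127 mm above the bench; axis 20 mm in front of the lid's edge, 115 mm to +y of the grip's centre. Steel bar 60 x 14 x 10 mm (20 mm behind to 40 mm ahead of the axis), 1 mm over the lid, bearing an upright wing 40 mm long along it, 12 mm thick, centred on the axis, 110 to 141 mm above the bench. x: along the bar to its long end.
- carton: Brown cardboard carton 100 x 130 x 70 mm, bystander, beside the case. Origin: centre of its underside.
- sleeve: Steel pipe sleeve, 70 mm in diameter, 60 mm high, standing; bystander. Origin: centre of its underside.
- bin: Blue open plastic bin 100 x 120 x 60 mm, bystander. Origin: centre of its underside.

How it is judged:
By the outcome, as a careful person would: the job done as asked, in the order asked, and still so for the second after the job is handed in, while the arm keeps its last pose, push and grip.
It also fails if it takes over 53 s, if anything falls off the work surface, if the arm or the gripper's body presses on something with over 40 N, if the wrist force passes 120 N, or if a joint passes its speed limit or range.

## Working session

There is one attempt and no reset: what is moved stays moved. The work goes in short steps, Python scripts to look and compute and a tool call to move; the robot and the scene stay as the last step left them, time stands still between calls to the robot, and variables do not carry over. Pictures are saved under pics/ and viewed, and the job is handed in when it is done.

Besides the shell and the picture viewer there is one more tool, called after "Request:" as name(argument=value, ...), one argument or row to a line, values as JSON. drive_tool: Moves the arm, as the interface text tells. Its arguments: {"type":"object","properties":{"slide":{"type":"array"},"turn":{"type":"array"},"gripper":{"type":"array"},"squeeze":{"type":"number"}},"required":["slide","turn","gripper"]}

```bash
ls; mkdir -p pics
python3 - <<'E'
from station import bot
import cv2,numpy as np
o=bot.get_obs(); print({k:np.round(v,4).tolist() for k,v in o.items()}, bot.hold_point_z)
for n in("scene","top"):
    c=bot.read_camera(n); cv2.imwrite(f"pics/{n}0.png",c["color"][:,:,::-1]); print(n,c["fovy"],c["cx"],c["cy"],np.round(c["R"],4).tolist(),np.round(c["t"],4).tolist())
E
```

```text
pics
{'t': 0.0, 'q': [1.0389, 0.4778, 0.0224, 1.5565, -0.0115, 1.1093, -0.0831], 'joint_vel': [0.0009, -0.0008, 0.0011, 0.0007, -0.0018, 0.0009, 0.0002], 'joint_torque': [0.0006, -59.6438, 1.6082, -28.1189, 0.0125, 0.0094, -0.0], 'eef_pos': [0.2773, -0.6147, 0.2018], 'tool_rot': [0.5934, 0.384, 0.5946, -0.3833], 'contact_force': [0.7515, -0.7067, -0.3135], 'torque': [0.0382, 0.0218, 0.0104], 'gripper_width': 1.0012} 0.0187
scene 53.73054959965616 318.8038834570421 238.53003371440425 [[0.4239, 0.9057, -0.0028], [0.7378, -0.3471, -0.579], [-0.5254, 0.2434, -0.8153]] [-0.3119, -0.3512, 1.4384]
top 54.99304304385897 318.10978212765156 239.4839860718675 [[-0.0249, -0.9996, 0.0136], [-0.9988, 0.0243, -0.0435], [0.0431, -0.0147, -0.999]] [0.058, 0.6098, 0.9761]
```

View pics/scene0.png

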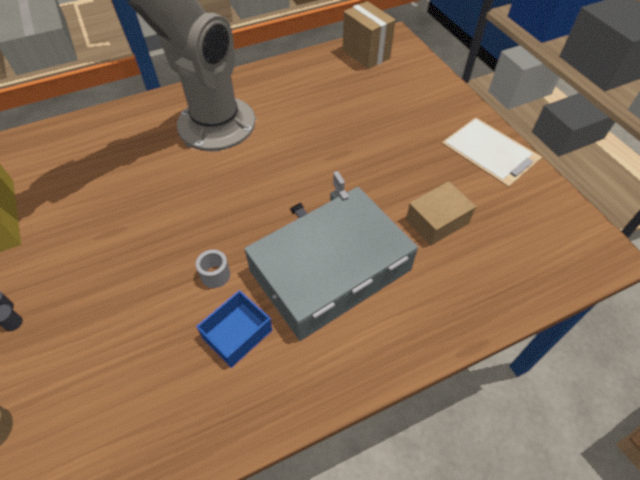

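View pics/top0.png

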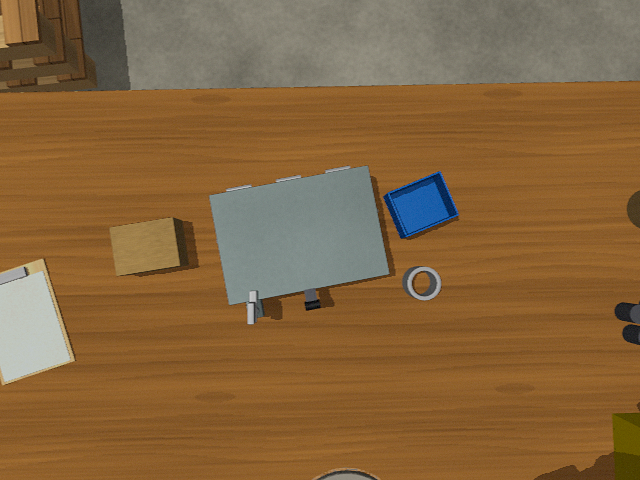

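The top view shows the lid with corners at about (210,196), (368,167), (389,275) and (230,304). The turnbutton is near (253,307) and the grip near (312,300). The bin is at (421,206), the sleeve at (422,283) and the carton at (150,246).

```bash
cat > h.py <<'E'
import numpy as np,cv2
from station import bot
def K(c):
    f=c["color"].shape[0]/2/np.tan(np.radians(c["fovy"])/2); return f
def ray(c,u,v,z):
    f=K(c);R=np.array(c["R"]);t=np.array(c["t"])
    d=R.T@np.array([(u-c["cx"])/f,(v-c["cy"])/f,1]);o=-R.T@t
    return o+d*(z-o[2])/d[2]
def proj(c,X):
    p=np.array(c["R"])@np.array(X)+np.array(c["t"]);f=K(c)
    return np.array([f*p[0]/p[2]+c["cx"],f*p[1]/p[2]+c["cy"]])
E
python3 - <<'E'
from h import *
c=bot.read_camera("top"); im=np.array(c["color"])[:,:,::-1].copy()
print(K(c), -np.array(c["R"]).T@np.array(c["t"]))
hsv=cv2.cvtColor(im,cv2.COLOR_BGR2HSV)
print("lid colour",im[240,300],im[300,312],im[300,252])
b=im.astype(int)
m=((abs(b-b[240,300]).max(2)<14)*255).astype(np.uint8)
m[:150]=0
m=cv2.morphologyEx(m,cv2.MORPH_OPEN,np.ones((13,13)))
cs,_=cv2.findContours(m,0,1); k=max(cs,key=cv2.contourArea)
r=cv2.minAreaRect(k); P=cv2.boxPoints(r); print(r,P.tolist())
W=np.array([ray(c,*p,0.0985) for p in P]);print(np.round(W,4))
print([np.linalg.norm(W[i]-W[(i+1)%4]) for i in range(4)])
z=cv2.resize(im[260:350,210:350],None,fx=5.7,fy=5.7,interpolation=cv2.INTER_CUBIC);cv2.imwrite("pics/z1.png",z)
s=bot.read_camera("scene");si=np.array(s["color"])[:,:,::-1]
z=cv2.resize(si[150:250,270:400],None,fx=6,fy=6,interpolation=cv2.INTER_CUBIC);cv2.imwrite("pics/z2.png",z)
E
```

```text
461.10405713878504 [0.568351   0.05750833 1.00079084]
lid colour [137 143 129] [98 92 91] [188 190 189]
((298.04193115234375, 234.7218017578125), (110.73832702636719, 161.16806030273438), 79.28687286376953) [[208.56979370117188, 195.297607421875], [366.9287414550781, 165.33779907226562], [387.5140686035156, 274.14599609375], [229.15512084960938, 304.1058044433594]]
[[ 0.6992  0.2568  0.0985]
 [ 0.7515 -0.0558  0.0985]
 [ 0.5361 -0.0898  0.0985]
 [ 0.4859  0.2201  0.0985]]
[np.float64(0.31698944813586444), np.float64(0.21804987534527617), np.float64(0.31394256650461627), np.float64(0.21642135851723243)]
```

View pics/z1.png

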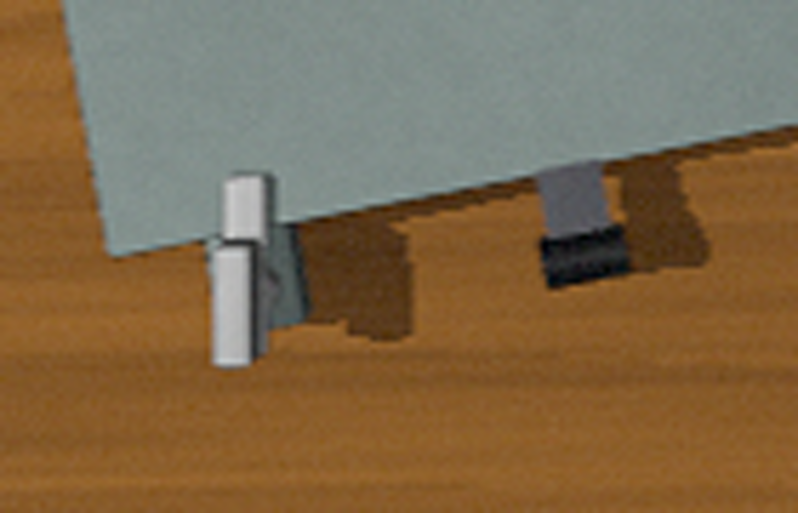

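View pics/z2.png

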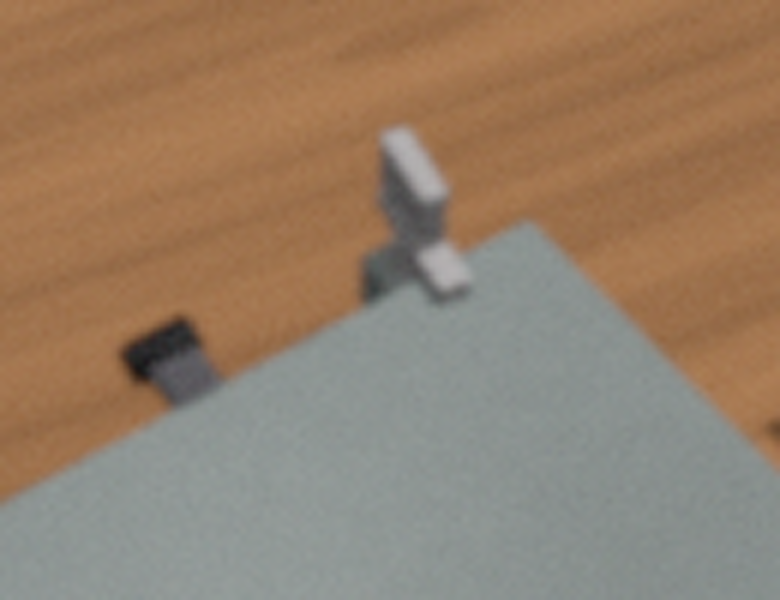

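Run:
```python
from h import *
c=bot.read_camera("top"); im=np.array(c["color"])[:,:,::-1].copy()
b=im.astype(int)
g=cv2.GaussianBlur(im,(3,3),0).astype(int)
hsv=cv2.cvtColor(im,cv2.COLOR_BGR2HSV)
m=((b[:,:,2]-b[:,:,0]<25)&(b.min(2)>100)&(b.min(2)<165)).astype(np.uint8)*255
m[:155]=0;m[:,:190]=0;m[:,400:]=0;m[320:]=0
m=cv2.morphologyEx(m,cv2.MORPH_OPEN,np.ones((5,5)))
cs,_=cv2.findContours(m,0,cv2.CHAIN_APPROX_NONE); k=max(cs,key=cv2.contourArea)[:,0,:].astype(float)
P=np.array([[210,196],[368,167],[389,275],[230,304]],float)
L=[]
for i in range(4):
    a,d=P[i],P[(i+1)%4];e=(d-a)/np.linalg.norm(d-a);n=np.array([-e[1],e[0]])
    s=(k-a)@e;h=(k-a)@n;l=np.linalg.norm(d-a)
    sel=(abs(h)<4)&(s>12)&(s<l-12)
    if i==0: sel&=~(((s>0)&(abs(h)<0)))
    if i==2: sel&=(s<l-40)
    q=np.array([ray(c,*p,.0985)[:2] for p in k[sel]])
    vx,vy,x,y=cv2.fitLine(q.astype(np.float32),cv2.DIST_HUBER,0,.001,.001).ravel()
    L.append((vx,vy,x,y)); print(i,sel.sum(),np.arctan2(vy,vx),x,y)
def X(A,B):
    M=np.array([[A[0],-B[0]],[A[1],-B[1]]]);s=np.linalg.solve(M,[B[2]-A[2],B[3]-A[3]]);return np.array([A[2]+s[0]*A[0],A[3]+s[0]*A[1]])
C=[X(L[i-1],L[i]) for i in range(4)];print(np.round(C,4))
print([np.linalg.norm(C[i]-C[(i+1)%4]) for i in range(4)], np.mean(C,0))
for n,cor,z in(("grip",[(540,235),(622,225),(632,270),(548,288)],.0985),("wing",[(226,244),(256,240),(250,365),(213,367)],.141)):
    w=np.array([ray(c,u/5.7+210-.4,v/5.7+260-.4,z)[:2] for u,v in cor]);print(n,np.round(w,4).tolist(),w.mean(0))
```

```text
0 134 -1.4058113 0.725256 0.09948593
1 85 0.16959259 0.64090395 -0.074374214
2 107 -1.4059504 0.51669556 0.036889344
3 84 0.16508834 0.59058756 0.23773412
[[ 0.6992  0.2558]
 [ 0.7511 -0.0555]
 [ 0.5381 -0.092 ]
 [ 0.4862  0.2203]]
[np.float32(0.3156304), np.float32(0.21602957), np.float32(0.31660348), np.float32(0.21598318)] [0.6186493  0.08217226]
grip [[0.4885, 0.074], [0.4911, 0.046], [0.4757, 0.0429], [0.4704, 0.0717]] [0.48142819 0.0586711 ]
wing [[0.492, 0.1753], [0.493, 0.1655], [0.4527, 0.1682], [0.4524, 0.1802]] [0.47253052 0.1723176 ]
```

Run:
```python
from h import *
from scipy.spatial.transform import Rotation as Ro
o=bot.get_obs();w,x,y,z=o["tool_rot"];M=Ro.from_quat([x,y,z,w]).as_matrix();print(np.round(M,3))
print("jaw angle",np.arctan2(M[1,2],M[0,2]), "q7",o["q"][6],"q1",o["q"][0])
s=bot.read_camera("scene");si=np.array(s["color"])[:,:,::-1].copy()
ps=.166;ce=np.array([.6186,.0822]);R=np.array([[np.cos(ps),-np.sin(ps)],[np.sin(ps),np.cos(ps)]])
for p in [(-.14,0,.0945),(-.13,.115,.141),(-.11,.16,.0985),(-.11,-.16,.0985),(.11,.16,.0985),(.11,-.16,.0985)]:
    q=np.r_[ce+R@p[:2],p[2]];uv=proj(s,q);print(np.round(q,4),np.round(uv,1))
    cv2.circle(si,tuple(int(round(a*16)) for a in uv),16,(0,0,255),-1,shift=4)
cv2.imwrite("pics/chk.png",cv2.resize(si[150:350,230:430],None,fx=3,fy=3))
```

```text
[[-0.     0.912  0.411]
 [ 0.001  0.411 -0.912]
 [-1.    -0.    -0.001]]
jaw angle -1.1470446879806362 q7 -0.08311091199780511 q1 1.0389298934852842
[0.4805 0.0591 0.0945] [295.6 208.2]
[0.4714 0.1741 0.141 ] [338.  176.9]
[0.4837 0.2218 0.0985] [357.2 186. ]
[ 0.5366 -0.0938  0.0985] [242.5 247.6]
[0.7006 0.2582 0.0985] [417.2 247.1]
[ 0.7535 -0.0574  0.0985] [296.4 322.3]
```

View pics/chk.png

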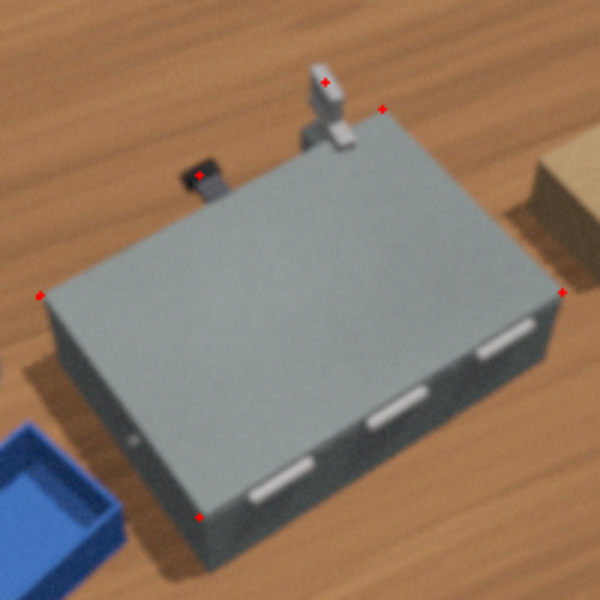

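Request:
drive_tool(
  slide=[
    [20,35,10],
    [40,75,20],
    [60,115,30],
    [80,155,40],
    [100,195,40],
    [120,235,40],
    [140,275,40],
    [155,315,40],
    [170,360,40],
    [180,400,40],
  ],
  turn=[
    [0,0,-0.05],
    [0,0,-0.1],
    [0,0,-0.15],
    [0,0,-0.2],
    [0,0,-0.25],
    [0,0,-0.3],
    [0,0,-0.36],
    [0,0,-0.42],
    [0,0,-0.47],
    [0,0,-0.51],
  ],
  gripper=[0.7,0.7,0.7,0.7,0.7,0.7,0.7,0.7,0.7,0.7],
)

```text
t: 1.3
eef_pos: [0.4583, -0.2127, 0.2427]
tool_rot: [0.478, 0.522, 0.478, -0.521]
contact_force: [0.4, -0.1, 0.1]
gripper_width: 0.698
```

Request:
drive_tool(
  slide=[
    [2,45,0],
    [4,90,0],
    [6,135,0],
    [8,180,0],
    [10,225,0],
    [11,270,0],
    [12,310,0],
    [13,350,0],
    [14,386,0],
    [14,386,0],
  ],
  turn=[
    [0,0,0],
    [0,0,0],
    [0,0,0],
    [0,0,0],
    [0,0,0],
    [0,0,0],
    [0,0,0],
    [0,0,0],
    [0,0,0],
    [0,0,0],
  ],
  gripper=[0.7,0.7,0.7,0.7,0.7,0.7,0.7,0.7,0.7,0.7],
)

```text
t: 2.3
eef_pos: [0.4715, 0.1793, 0.2431]
tool_rot: [0.479, 0.521, 0.481, -0.518]
contact_force: [0.4, 0.4, 0.3]
gripper_width: 0.701
```

```bash
cat > st.py <<'E'
from h import *
from scipy.spatial.transform import Rotation as Ro
import sys
o=bot.get_obs();w,x,y,z=o["tool_rot"];M=Ro.from_quat([x,y,z,w]).as_matrix()
print(o["t"],np.round(o["eef_pos"],4),"xax",np.round(M[:,0],3),"jaw",round(np.arctan2(M[1,2],M[0,2]),3),"q",np.round(o["q"],2),"F",np.round(o["contact_force"],1),"T",np.round(o["torque"],2),"g",o["gripper_width"])
if len(sys.argv)>1:
    for n in("scene","top"):
        c=bot.read_camera(n);im=np.array(c["color"])[:,:,::-1]
        a=im[100:300,200:440] if n=="scene" else im[140:360,180:440]
        cv2.imwrite(f"pics/{n}{sys.argv[1]}.png",cv2.resize(a,None,fx=2.5,fy=2.5,interpolation=cv2.INTER_CUBIC))
E
python3 st.py 1
```

```text
2.3 [0.4715 0.1793 0.2431] xax [ 0.001  0.004 -1.   ] jaw -1.65 q [-0.09  0.19 -0.44  1.88  0.09  1.09 -2.22] F [0.4 0.4 0.3] T [-0.    0.02 -0.  ] g 0.7012684980209731
```

View pics/scene1.png

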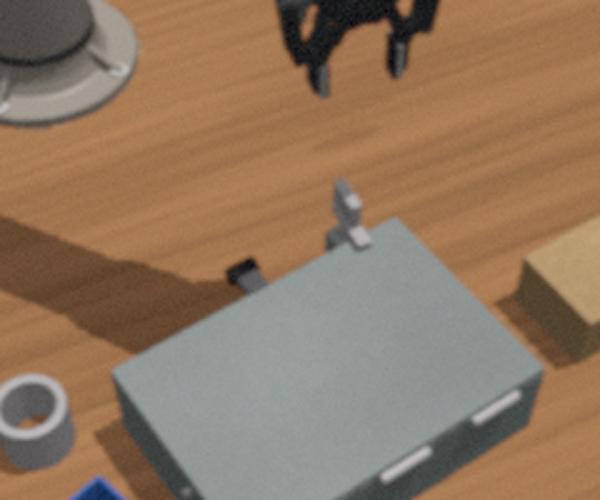

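The scene view shows the open gripper above the wing at about (345,205) in the crop, with its jaws across the wing. I'll lower it.

Request:
drive_tool(
  slide=[
    [0,-5,-15],
    [0,-6,-40],
    [0,-6,-65],
    [0,-6,-90],
    [0,-6,-110],
    [0,-6,-122],
    [0,-6,-128],
    [0,-6,-129],
    [0,-6,-129],
  ],
  turn=[
    [0,0,0],
    [0,0,0],
    [0,0,0],
    [0,0,0],
    [0,0,0],
    [0,0,0],
    [0,0,0],
    [0,0,0],
    [0,0,0],
  ],
  gripper=[0.7,0.7,0.7,0.7,0.7,0.7,0.7,0.7,0.7],
)

```text
t: 3.3
eef_pos: [0.4727, 0.1679, 0.1142]
tool_rot: [0.478, 0.521, 0.478, -0.52]
contact_force: [0.2, -0.4, 0.6]
gripper_width: 0.696
```

```bash
python3 st.py 2
```

```text
3.3 [0.4727 0.1679 0.1142] xax [ 0.002  0.001 -1.   ] jaw -1.656 q [-0.12  0.34 -0.41  2.03  0.18  0.81 -2.29] F [ 0.2 -0.4  0.6] T [ 0.05 -0.01  0.  ] g 0.6958500169519791
```

View pics/scene2.png

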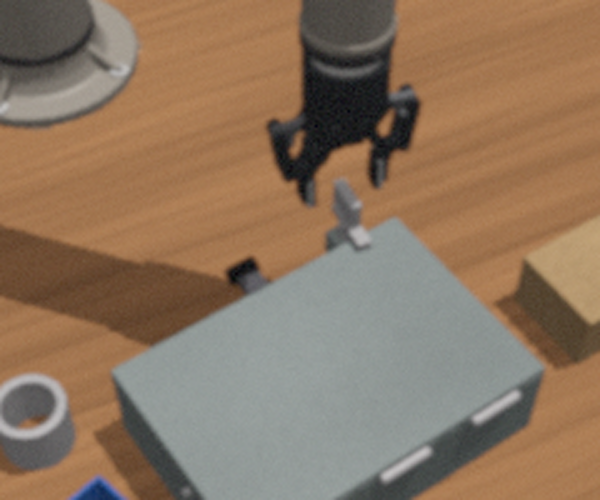

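View pics/top2.png

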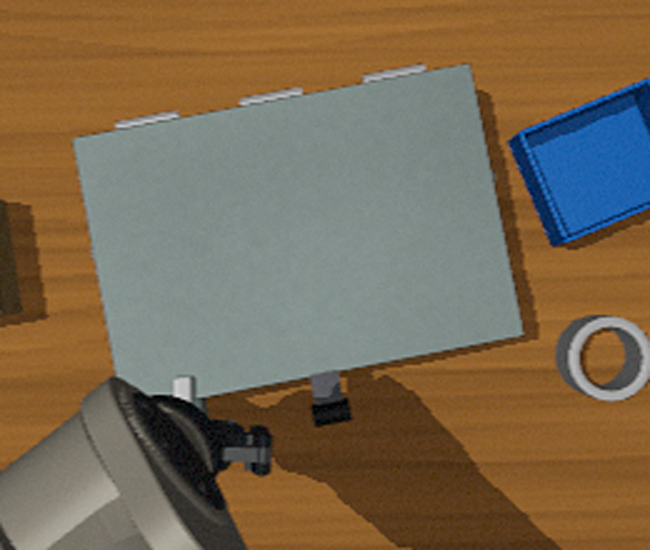

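Run:
```python
from h import *
s=bot.read_camera("scene")
for X in [(.4727,.1679,.114),(.4727,.1679,.123),(.472,.173,.141),(.472,.173,.11)]:
    print((proj(s,X)-[200,100])*2.5)
j=np.array([np.cos(-1.656),np.sin(-1.656),0])
for d in(-.03,.03): print((proj(s,np.array([.4727,.1679,.123])+d*j)-[200,100])*2.5)
```

```text
[338.88161865 214.40760529]
[339.12690161 208.09237674]
[344.14685051 193.00694512]
[343.19456691 215.00032836]
[368.24800737 199.9651534 ]
[309.69855083 216.30534714]
```

Request:
drive_tool(
  slide=[
    [0,5,0],
    [0,5,0],
    [0,5,0],
    [0,5,0],
    [0,5,0],
    [0,5,0],
    [0,5,0],
    [0,5,0],
  ],
  turn=[
    [0,0,0],
    [0,0,0],
    [0,0,0],
    [0,0,0],
    [0,0,0],
    [0,0,0],
    [0,0,0],
    [0,0,0],
  ],
  gripper=[0.7,0.7,0.4,0.3,0.1,0,0,0],
  squeeze=30,
)

```text
t: 4.25
eef_pos: [0.4727, 0.1731, 0.1144]
tool_rot: [0.479, 0.522, 0.478, -0.52]
contact_force: [-1.0, 0.5, -0.1]
gripper_width: -0.003
```

```bash
python3 st.py 3
```

```text
4.25 [0.4727 0.1731 0.1144] xax [ 0.002  0.001 -1.   ] jaw -1.656 q [-0.13  0.34 -0.41  2.02  0.18  0.81 -2.3 ] F [-1.   0.5 -0.1] T [ 0.01 -0.01  0.01] g -0.002832740269271077
```

View pics/scene3.png

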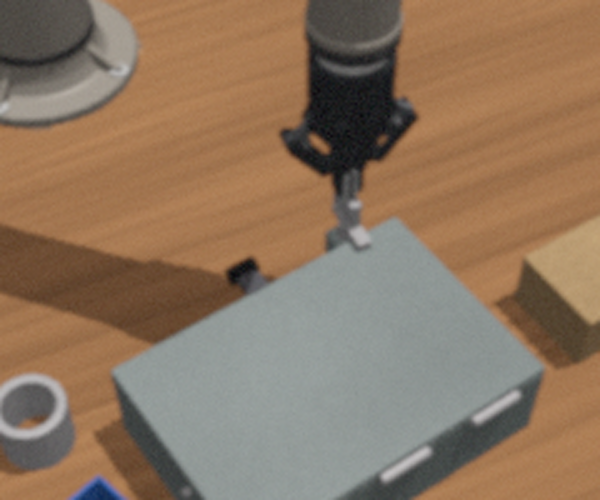

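Run:
```python
from h import *
s=bot.read_camera("scene");a=np.array(s["color"])[:,:,::-1]
A=cv2.resize(a[135:215,290:390],None,fx=7,fy=7,interpolation=cv2.INTER_CUBIC)
s=bot.read_camera("top");a=np.array(s["color"])[:,:,::-1]
B=cv2.resize(a[270:350,200:300],None,fx=7,fy=7,interpolation=cv2.INTER_CUBIC)
cv2.imwrite("pics/za.png",A);cv2.imwrite("pics/zb.png",B)
```

```text
(no output)
```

View pics/za.png

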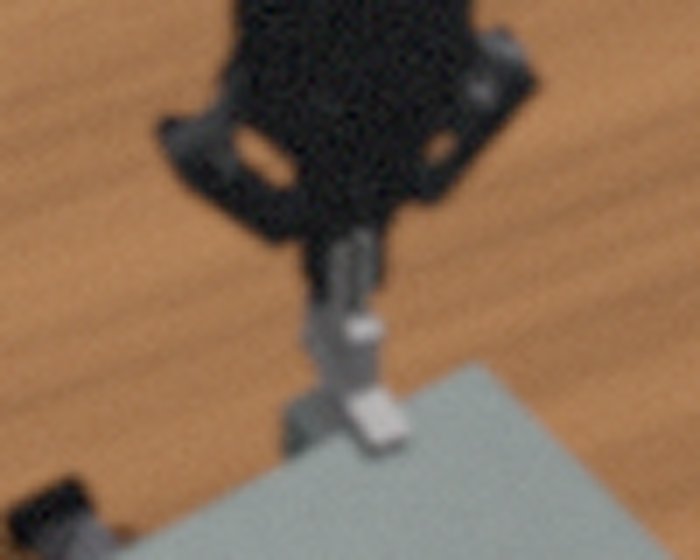

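View pics/zb.png

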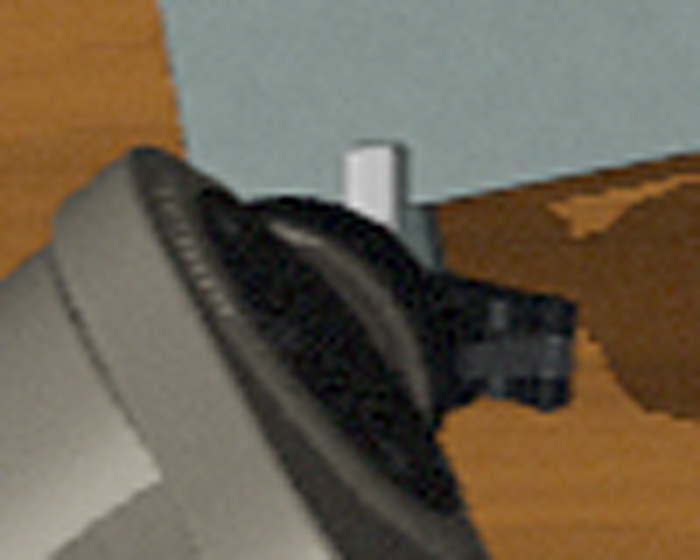

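The width reads about 0, but in the zoomed view the pads seem to straddle the wing, with one finger visible left of it at (315,330). A small twist will show whether it is really held.

Request:
drive_tool(
  slide=[
    [0,0,0],
    [0,0,0],
    [0,0,0],
    [0,0,0],
  ],
  turn=[
    [0,0,0.08],
    [0,0,0.16],
    [0,0,0.24],
    [0,0,0.24],
  ],
  gripper=[0,0,0,0],
)

```text
t: 4.85
eef_pos: [0.4727, 0.1731, 0.1144]
tool_rot: [0.537, 0.46, 0.537, -0.459]
contact_force: [0.4, 0.1, -0.6]
gripper_width: -0.001
```

```bash
python3 st.py 4
python3 - <<'E'
from h import *
s=bot.read_camera("scene");a=np.array(s["color"])[:,:,::-1]
A=cv2.resize(a[135:215,290:390],None,fx=7,fy=7,interpolation=cv2.INTER_CUBIC)
cv2.imwrite("pics/za2.png",A)
E
```

```text
4.85 [0.4727 0.1731 0.1144] xax [ 0.002  0.002 -1.   ] jaw -1.415 q [-0.09  0.35 -0.46  2.02  0.21  0.82 -2.08] F [ 0.4  0.1 -0.6] T [ 0.03  0.05 -0.01] g -0.0007808631282868188
```

View pics/za2.png

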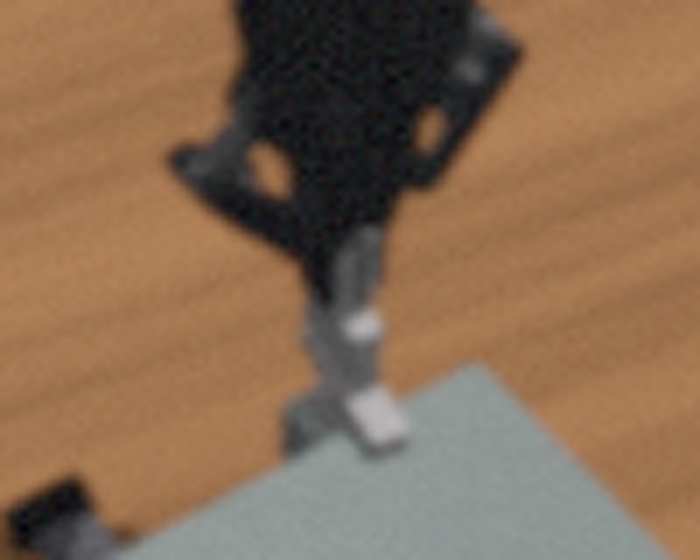

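Run:
```python
from h import *
s=bot.read_camera("scene");c=bot.read_camera("top")
for z in(.15,.2,.25): print(z,ray(c,280,320,z))
# scene: left knuckle ~ za (175,135), right ~ (515,60) (jaw -1.656)
for z in (.2,.22,.25): print(z,ray(s,290+175/7,135+140/7,z),ray(s,290+530/7,135+70/7,z))
for x in(.43,.44,.45,.4727): print(x,(proj(s,(x,.175,.114))-[290,135])*7,(proj(s,(x,.175,.15))-[290,135])*7)
A=np.array(s["color"])[:,:,::-1]; cv2.imwrite("pics/sf.png",A)
cv2.imwrite("pics/tf.png",np.array(c["color"])[:,:,::-1])
```

```text
0.15 [0.4592522  0.11846102 0.15      ]
0.2 [0.46566381 0.1148789  0.2       ]
0.25 [0.47207542 0.11129678 0.25      ]
0.2 [0.43705724 0.13087868 0.2       ] [0.45764925 0.25059742 0.2       ]
0.22 [0.45553308 0.12254219 0.22      ] [0.47558921 0.23914543 0.22      ]
0.25 [0.48324685 0.11003745 0.25      ] [0.50249916 0.22196744 0.25      ]
0.43 [283.12879853 266.08852523] [284.94470507 193.17947291]
0.44 [295.65067512 285.15518485] [297.80100945 212.40274143]
0.45 [308.28680462 304.39581372] [310.77768609 231.80599545]
0.4727 [337.40320955 348.73042909] [340.69052417 276.53288599]
```

View pics/sf.png

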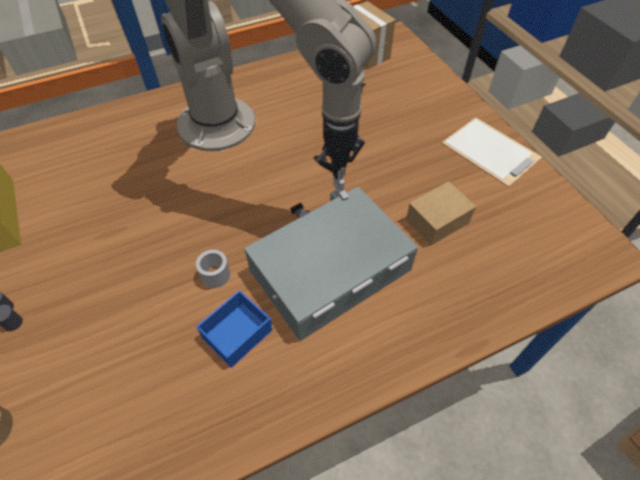

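View pics/tf.png

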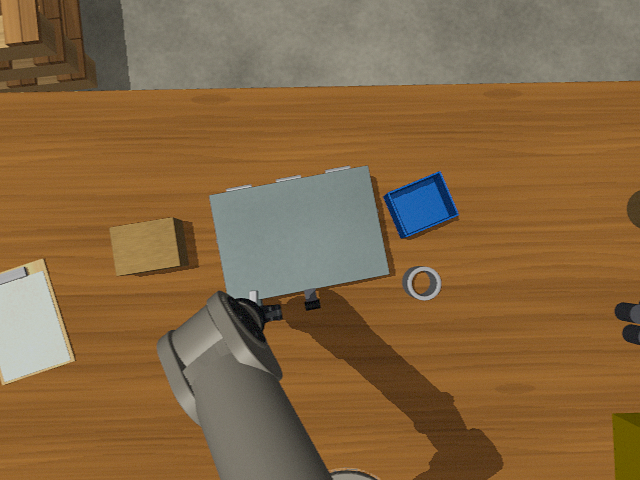

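The bar did not move, so the wing is not held. The fingers look to be above the wing and higher than the reported TCP. I'll raise the tool to free space and compare the tip's pixel with the reported pose.

Request:
drive_tool(
  slide=[
    [0,0,30],
    [0,0,60],
    [0,0,60],
    [0,0,60],
    [0,0,60],
  ],
  turn=[
    [0,0,-0.08],
    [0,0,-0.16],
    [0,0,-0.24],
    [0,0,-0.24],
    [0,0,-0.24],
  ],
  gripper=[0,0,0,0,0],
)

```text
t: 5.6
eef_pos: [0.4723, 0.1729, 0.174]
tool_rot: [0.479, 0.521, 0.478, -0.52]
contact_force: [0.6, 0.7, -0.0]
gripper_width: -0.0
```

```bash
python3 st.py
python3 - <<'E'
from h import *
s=bot.read_camera("scene");a=np.array(s["color"])[:,:,::-1].copy()
A=cv2.resize(a[110:210,285:390],None,fx=7,fy=6,interpolation=cv2.INTER_CUBIC)
p=bot.get_obs()["eef_pos"]
for dz in(0,.01,.02,.03,.04):
  for dx in (-.011,.011):
    u,v=(proj(s,np.array(p)+[dx,0,dz])-[285,110])*[7,6]; print(dz,dx,u,v); cv2.circle(A,(int(u),int(v)),2,(0,0,255) if dx>0 else (0,255,0),-1)
cv2.imwrite("pics/zc.png",A)
E
```

```text
5.6 [0.4723 0.1729 0.174 ] xax [ 0.001  0.001 -1.   ] jaw -1.655 q [-0.1   0.26 -0.44  1.97  0.14  0.94 -2.26] F [ 0.6  0.7 -0. ] T [ 0.06 -0.03 -0.07] g -3.12644061616559e-06
0 -0.011 356.583507205493 326.3752907324319
0 0.011 386.36718989986844 364.1618215641768
0.01 -0.011 357.39657843762774 307.92038937403083
0.01 0.011 387.41449847294456 345.794929764196
0.02 -0.011 358.2219233404448 289.1869030985947
0.02 0.011 388.4777876277272 327.14778282008564
0.03 -0.011 359.0598219422698 270.16847588844263
0.03 0.011 389.5574259409013 308.2139169175749
0.04 -0.011 359.91056285530976 250.8585568909656
0.04 0.011 390.65379341145365 288.98666792685344
```

View pics/zc.png

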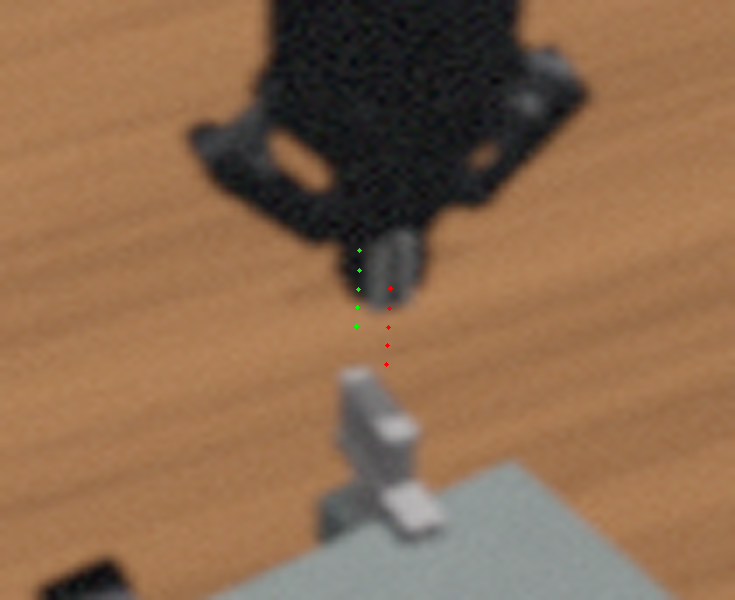

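The red dots line up with the fingertip's near face at row 308 only for dz ≈ +30 mm. The real fingertips are therefore about 30 mm higher than the reported TCP, while x and y agree. That also explains why the gripper closed above the wing. I'll re-open it and go about 30 mm deeper.

Request:
drive_tool(
  slide=[
    [0,0,0],
    [0,0,0],
    [0,0,-20],
    [0,0,-40],
    [0,0,-60],
    [0,0,-72],
    [0,0,-80],
    [0,0,-85],
    [0,0,-85],
  ],
  turn=[
    [0,0,0],
    [0,0,0],
    [0,0,0],
    [0,0,0],
    [0,0,0],
    [0,0,0],
    [0,0,0],
    [0,0,0],
    [0,0,0],
  ],
  gripper=[0.7,0.7,0.7,0.7,0.7,0.7,0.7,0.7,0.7],
)

```text
t: 6.55
eef_pos: [0.4721, 0.1729, 0.0885]
tool_rot: [0.478, 0.521, 0.478, -0.52]
contact_force: [-0.2, -0.3, -0.7]
gripper_width: 0.698
```

```bash
python3 st.py 5;  python3 - <<'E'
from h import *
s=bot.read_camera("scene");a=np.array(s["color"])[:,:,::-1].copy()
A=cv2.resize(a[125:225,285:390],None,fx=7,fy=6,interpolation=cv2.INTER_CUBIC)
cv2.imwrite("pics/zd.png",A)
E
```

```text
6.55 [0.4721 0.1729 0.0885] xax [ 0.  0. -1.] jaw -1.655 q [-0.13  0.38 -0.41  2.04  0.21  0.76 -2.33] F [-0.2 -0.3 -0.7] T [-0.01 -0.    0.04] g 0.69765633851293
```

View pics/zd.png

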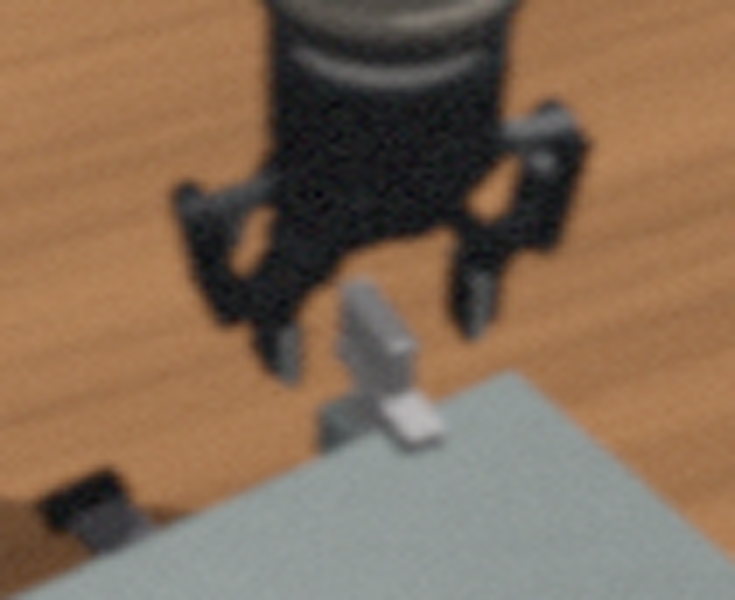

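The fingers now straddle the wing, with tips at about (285,380) and (475,335) and the wing between them at (375,330). I'll close.

Request:
drive_tool(
  slide=[
    [0,0,0],
    [0,0,0],
    [0,0,0],
    [0,0,0],
    [0,0,0],
    [0,0,0],
    [0,0,0],
  ],
  turn=[
    [0,0,0],
    [0,0,0],
    [0,0,0],
    [0,0,0],
    [0,0,0],
    [0,0,0],
    [0,0,0],
  ],
  gripper=[0.4,0.3,0.1,0,0,0,0],
  squeeze=30,
)

```text
t: 7.4
eef_pos: [0.4737, 0.1755, 0.0901]
tool_rot: [0.479, 0.523, 0.479, -0.518]
contact_force: [2.1, 6.0, -0.8]
gripper_width: 0.133
```

```bash
python3 st.py
```

```text
7.4 [0.4737 0.1755 0.0901] xax [ 0.004  0.004 -1.   ] jaw -1.654 q [-0.13  0.38 -0.41  2.04  0.21  0.76 -2.33] F [ 2.1  6.  -0.8] T [ 0.95 -0.32 -0.1 ] g 0.13288146003650847
```

Request:
drive_tool(
  slide=[
    [0,0,0],
    [0,0,0],
    [0,0,0],
    [0,0,0],
    [0,0,0],
    [0,0,0],
    [0,0,0],
    [0,0,0],
  ],
  turn=[
    [0,0,0.1],
    [0,0,0.2],
    [0,0,0.32],
    [0,0,0.44],
    [0,0,0.56],
    [0,0,0.68],
    [0,0,0.8],
    [0,0,0.9],
  ],
  gripper=[0,0,0,0,0,0,0,0],
)

```text
t: 8.2
eef_pos: [0.4724, 0.179, 0.0901]
tool_rot: [0.657, 0.261, 0.66, -0.255]
contact_force: [-4.2, 10.5, -3.4]
gripper_width: 0.131
```

```bash
python3 st.py
```

```text
8.2 [0.4724 0.179  0.0901] xax [-0.001  0.01  -1.   ] jaw -0.747 q [ 0.03  0.41 -0.62  2.03  0.32  0.79 -1.52] F [-4.2 10.5 -3.4] T [ 1.76  0.59 -0.13] g 0.1313041671569639
```

Request:
drive_tool(
  slide=[
    [-0.5,0.5,0],
    [-1,1,0],
    [-1.5,1,0],
    [-2,1,0],
    [-2.5,1,0],
    [-3,1,0],
    [-3.5,1,0],
    [-3.5,1,0],
    [-3.5,1,0],
  ],
  turn=[
    [0,0,0.1],
    [0,0,0.22],
    [0,0,0.34],
    [0,0,0.46],
    [0,0,0.58],
    [0,0,0.7],
    [0,0,0.82],
    [0,0,0.91],
    [0,0,0.91],
  ],
  gripper=[0,0,0,0,0,0,0,0,0],
)

```text
t: 9.1
eef_pos: [0.4687, 0.1802, 0.0901]
tool_rot: [0.702, -0.056, 0.708, 0.06]
contact_force: [-1.4, 0.8, 0.4]
gripper_width: 0.129
```

```bash
python3 st.py 6
```

```text
9.1 [0.4687 0.1802 0.0901] xax [-0.009  0.006 -1.   ] jaw 0.164 q [ 0.19  0.47 -0.83  2.02  0.45  0.85 -0.73] F [-1.4  0.8  0.4] T [ 0.15 -0.06  0.05] g 0.1288037888519638
```

View pics/scene6.png

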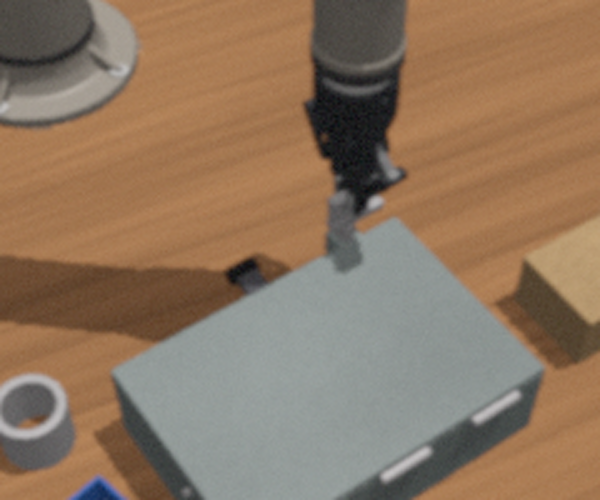

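Run:
```python
from h import *
s=bot.read_camera("scene");a=np.array(s["color"])[:,:,::-1].copy()
cv2.imwrite("pics/ze.png",cv2.resize(a[135:225,285:390],None,fx=7,fy=6.5,interpolation=cv2.INTER_CUBIC))
s=bot.read_camera("top");a=np.array(s["color"])[:,:,::-1].copy()
cv2.imwrite("pics/zf.png",cv2.resize(a[270:350,200:300],None,fx=7,fy=7,interpolation=cv2.INTER_CUBIC))
```

```text
(no output)
```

View pics/ze.png

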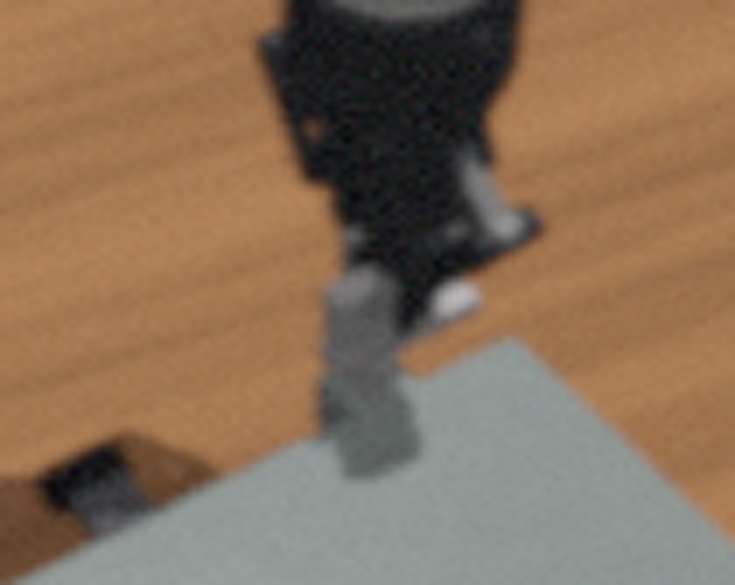

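View pics/zf.png

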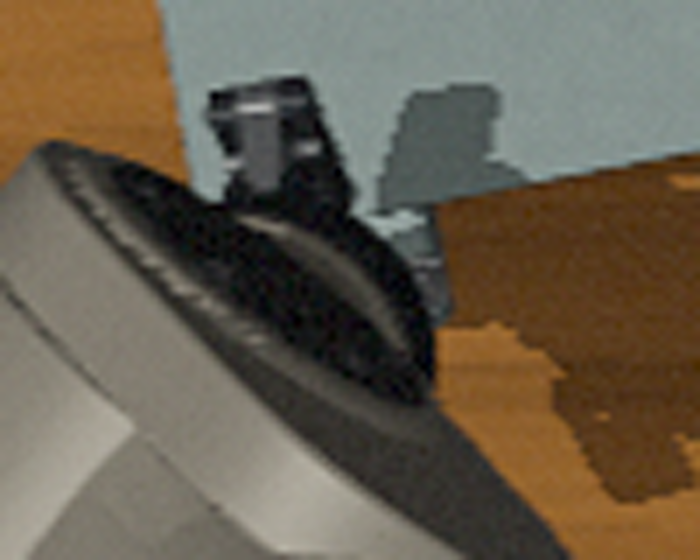

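The bar's long end now points to case +y (light end at (460,300)). The dark patch on the lid is only the gripper's shadow. I'll release and rise.

Request:
drive_tool(
  slide=[
    [0,0,0],
    [0,0,0],
    [0,0,0],
    [0,0,25],
    [0,0,60],
    [0,-5,90],
    [0,-30,100],
    [0,-60,100],
    [0,-90,100],
    [5,-115,100],
  ],
  turn=[
    [0,0,0],
    [0,0,0],
    [0,0,0],
    [0,0,0],
    [0,0,0],
    [0,0,-0.14],
    [0,0,-0.28],
    [0,0,-0.42],
    [0,0,-0.56],
    [0,0,-0.7],
  ],
  gripper=[0.45,0.45,0.45,0.45,0.45,0.45,0.45,0.7,0.7,0.7],
)

```text
t: 10.3
eef_pos: [0.4734, 0.0632, 0.1903]
tool_rot: [0.679, 0.193, 0.683, -0.188]
contact_force: [-0.1, -0.0, -0.2]
gripper_width: 0.699
```

Request:
drive_tool(
  slide=[
    [0,0,0],
    [0,0,0],
    [0,0,0],
    [0,0,0],
    [0,0,0],
    [0,0,0],
    [0,0,0],
    [0,0,0],
  ],
  turn=[
    [0,0,-0.14],
    [0,0,-0.28],
    [0,0,-0.42],
    [0,0,-0.56],
    [0,0,-0.7],
    [0,0,-0.84],
    [0,0,-0.87],
    [0,0,-0.87],
  ],
  gripper=[0.7,0.7,0.7,0.7,0.7,0.7,0.7,0.7],
)

```text
t: 11.1
eef_pos: [0.4734, 0.0633, 0.1904]
tool_rot: [0.537, 0.462, 0.538, -0.456]
contact_force: [-0.6, -0.4, 0.2]
gripper_width: 0.7
```

```bash
python3 st.py 7
```

```text
11.1 [0.4734 0.0633 0.1904] xax [ 0.005  0.008 -1.   ] jaw -1.413 q [ 0.28  0.22 -0.61  2.    0.14  0.96 -1.81] F [-0.6 -0.4  0.2] T [0.06 0.01 0.06] g 0.7002152675217551
```

View pics/scene7.png

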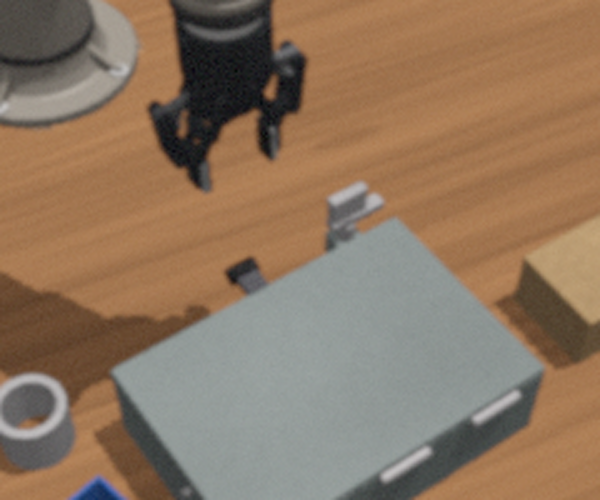

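View pics/top7.png

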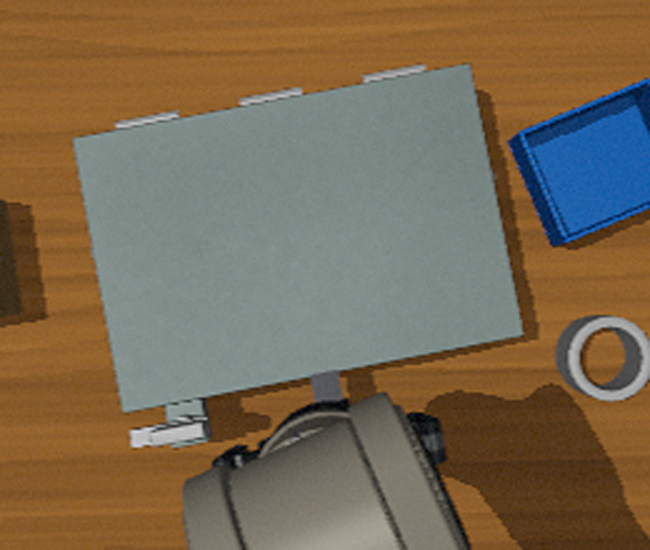

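The turnbutton's bar now runs along the front edge, at about (133–205, 435) in the top crop, and is clear of the lid. I'll go down onto the roll next.

Request:
drive_tool(
  slide=[
    [3,-1,0],
    [6,-2,-20],
    [6,-2,-45],
    [6,-2,-70],
    [6,-2,-95],
    [6,-2,-115],
    [6,-2,-130],
    [6,-2,-140],
    [6,-2,-145],
    [6,-2,-145],
  ],
  turn=[
    [-0.008,0.005,0.008],
    [-0.008,0.005,0.008],
    [-0.008,0.005,0.008],
    [-0.008,0.005,0.008],
    [-0.008,0.005,0.008],
    [-0.008,0.005,0.008],
    [-0.008,0.005,0.008],
    [-0.008,0.005,0.008],
    [-0.008,0.005,0.008],
    [-0.008,0.005,0.008],
  ],
  gripper=[0.7,0.7,0.7,0.7,0.7,0.7,0.7,0.7,0.7,0.7],
)

```text
t: 12.2
eef_pos: [0.4793, 0.0613, 0.0451]
tool_rot: [0.54, 0.456, 0.54, -0.457]
contact_force: [0.4, 0.6, -0.0]
gripper_width: 0.695
```

```bash
python3 st.py 8
python3 - <<'E'
from h import *
s=bot.read_camera("scene");a=np.array(s["color"])[:,:,::-1].copy()
cv2.imwrite("pics/zg.png",cv2.resize(a[150:240,245:350],None,fx=7,fy=6.5,interpolation=cv2.INTER_CUBIC))
E
```

```text
12.2 [0.4793 0.0613 0.0451] xax [-0.001  0.    -1.   ] jaw -1.404 q [ 0.18  0.44 -0.52  2.11  0.35  0.68 -1.98] F [ 0.4  0.6 -0. ] T [-0.01 -0.    0.  ] g 0.6947007422016317
```

View pics/zg.png

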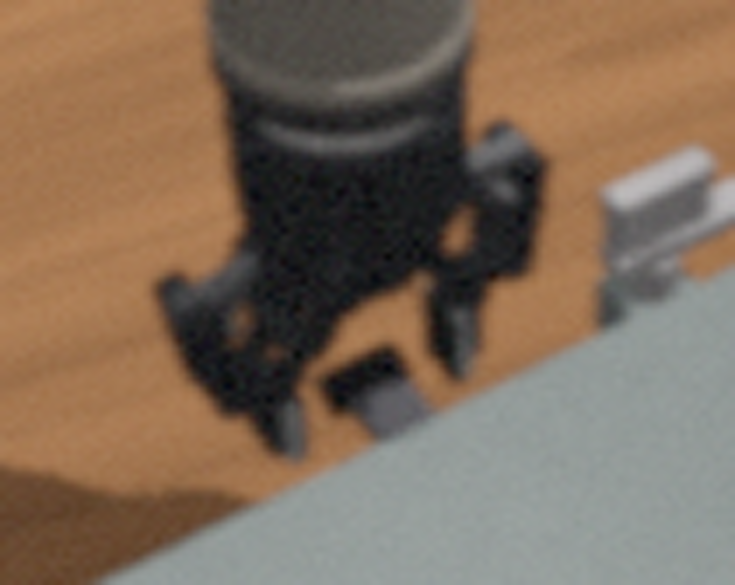

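The roll at (362,380) lies between the fingertips at (290,450) and (460,370). I'll grip it.

Request:
drive_tool(
  slide=[
    [0,0,0],
    [0,0,0],
    [0,0,0],
    [0,0,0],
    [0,0,0],
    [0,0,0],
    [0,0,0],
  ],
  turn=[
    [0,0,0],
    [0,0,0],
    [0,0,0],
    [0,0,0],
    [0,0,0],
    [0,0,0],
    [0,0,0],
  ],
  gripper=[0.5,0.3,0.1,0,0,0,0],
  squeeze=60,
)

```text
t: 13.05
eef_pos: [0.4805, 0.0612, 0.0468]
tool_rot: [0.54, 0.457, 0.539, -0.456]
contact_force: [-1.4, -0.4, 5.0]
gripper_width: 0.334
```

```bash
python3 st.py
python3 - <<'E'
from h import *
s=bot.read_camera("scene");a=np.array(s["color"])[:,:,::-1].copy()
cv2.imwrite("pics/zh.png",cv2.resize(a[150:240,245:350],None,fx=7,fy=6.5,interpolation=cv2.INTER_CUBIC))
E
```

```text
13.05 [0.4805 0.0612 0.0468] xax [ 0.002 -0.    -1.   ] jaw -1.405 q [ 0.18  0.44 -0.52  2.11  0.35  0.68 -1.98] F [-1.4 -0.4  5. ] T [-0.21  0.19  0.07] g 0.3341314783079629
```

View pics/zh.png

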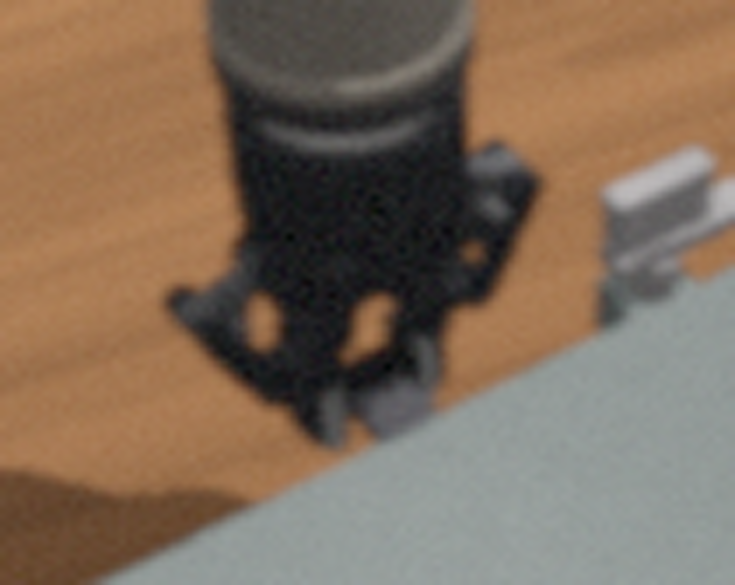

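Gripped: the width of 0.334 is about 28 mm against the 30 mm roll. I'll lift slowly along the hinge arc.

Request:
drive_tool(
  slide=[
    [0,0,3],
    [0.2,0,7],
    [0.5,0,12],
    [0.9,0.1,17],
    [1.3,0.2,22],
  ],
  turn=[
    [0,0,0],
    [0,0,0],
    [0,0,0],
    [0,0,0],
    [0,0,0],
  ],
  gripper=[0,0,0,0,0],
)

```text
t: 13.6
eef_pos: [0.4819, 0.0614, 0.0692]
tool_rot: [0.54, 0.457, 0.539, -0.456]
contact_force: [2.8, -0.1, -4.6]
gripper_width: 0.34
```

```bash
python3 st.py 9
```

```text
13.6 [0.4819 0.0614 0.0692] xax [ 0.002 -0.    -1.   ] jaw -1.405 q [ 0.2   0.41 -0.55  2.09  0.32  0.72 -1.95] F [ 2.8 -0.1 -4.6] T [ 0.05 -0.12 -0.03] g 0.33963938237408453
```

View pics/scene9.png

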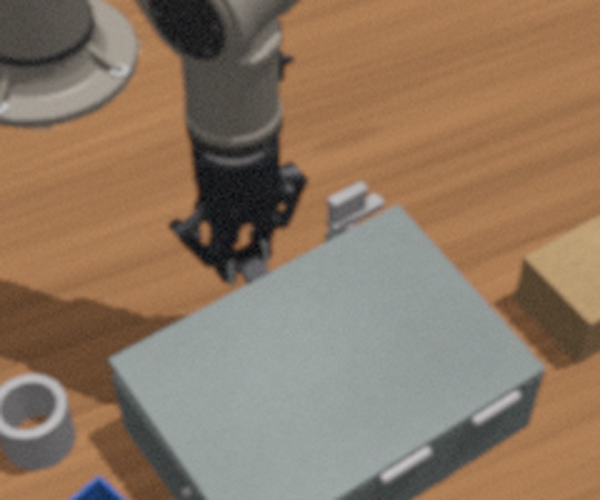

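The lid's front edge has risen (about 22 mm, roughly 5°) and the load is about 4.6 N. I'll continue to about 30°.

Request:
drive_tool(
  slide=[
    [1.3,0.2,10.8],
    [3.1,0.5,21.6],
    [5.4,0.9,32.2],
    [8.1,1.4,42.8],
    [11.3,1.9,53.2],
    [14.9,2.5,63.5],
    [19,3.2,73.6],
    [23.5,3.9,83.5],
    [28.4,4.8,93.2],
    [33.7,5.6,102.7],
  ],
  turn=[
    [0,0,0],
    [0,0,0],
    [0,0,0],
    [0,0,0],
    [0,0,0],
    [0,0,0],
    [0,0,0],
    [0,0,0],
    [0,0,0],
    [0,0,0],
  ],
  gripper=[0,0,0,0,0,0,0,0,0,0],
)

```text
t: 14.7
eef_pos: [0.5158, 0.0671, 0.1726]
tool_rot: [0.54, 0.457, 0.539, -0.456]
contact_force: [5.5, 0.8, -8.3]
gripper_width: 0.34
```

```bash
python3 st.py 10
```

```text
14.7 [0.5158 0.0671 0.1726] xax [ 0.002 -0.    -1.   ] jaw -1.405 q [ 0.24  0.31 -0.59  1.92  0.21  0.96 -1.85] F [ 5.5  0.8 -8.3] T [ 0.17 -0.56  0.03] g 0.34037069107704676
```

View pics/scene10.png

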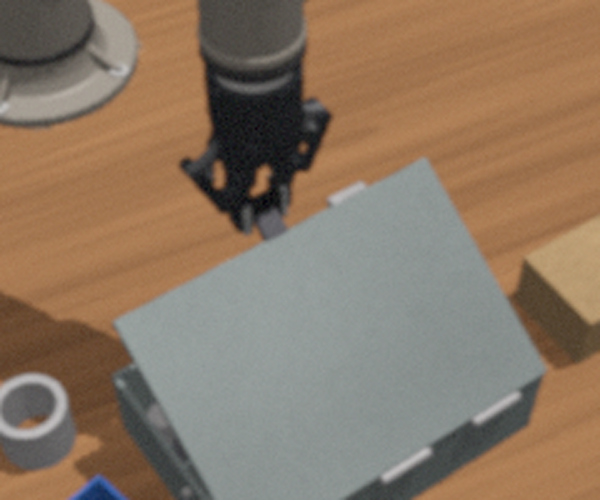

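The lid is at about 30°: the measured arc gives radius 250.4 mm and 30.3°. I'll continue to 50°.

Request:
drive_tool(
  slide=[
    [5.4,0.9,7.9],
    [11.5,1.9,16.9],
    [18,3,25.6],
    [24.9,4.2,34],
    [32.1,5.4,42],
    [39.6,6.6,49.8],
    [47.5,8,57.2],
    [52.5,8.8,61.5],
    [55.8,9.3,64.3],
    [55.8,9.3,64.3],
  ],
  turn=[
    [0,0,0],
    [0,0,0],
    [0,0,0],
    [0,0,0],
    [0,0,0],
    [0,0,0],
    [0,0,0],
    [0,0,0],
    [0,0,0],
    [0,0,0],
  ],
  gripper=[0,0,0,0,0,0,0,0,0,0],
)

```text
t: 15.8
eef_pos: [0.5723, 0.0766, 0.2377]
tool_rot: [0.54, 0.458, 0.539, -0.456]
contact_force: [-1.3, 0.6, -4.0]
gripper_width: 0.334
```

```bash
python3 st.py 11
```

```text
15.8 [0.5723 0.0766 0.2377] xax [ 0.003 -0.    -1.   ] jaw -1.405 q [ 0.22  0.34 -0.58  1.73  0.21  1.13 -1.83] F [-1.3  0.6 -4. ] T [ 0.    0.61 -0.13] g 0.333626460036734
```

View pics/scene11.png

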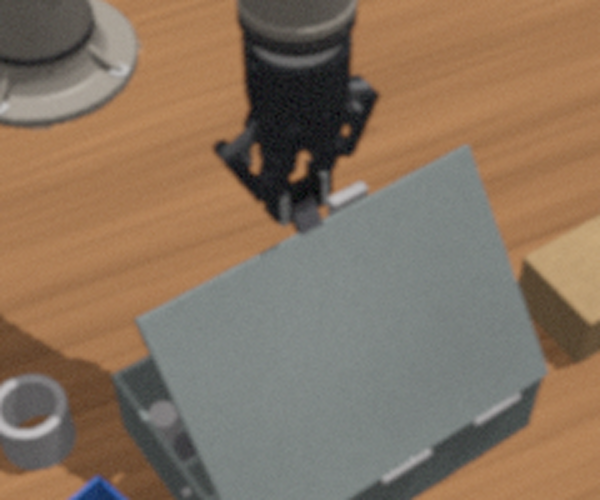

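View pics/top11.png

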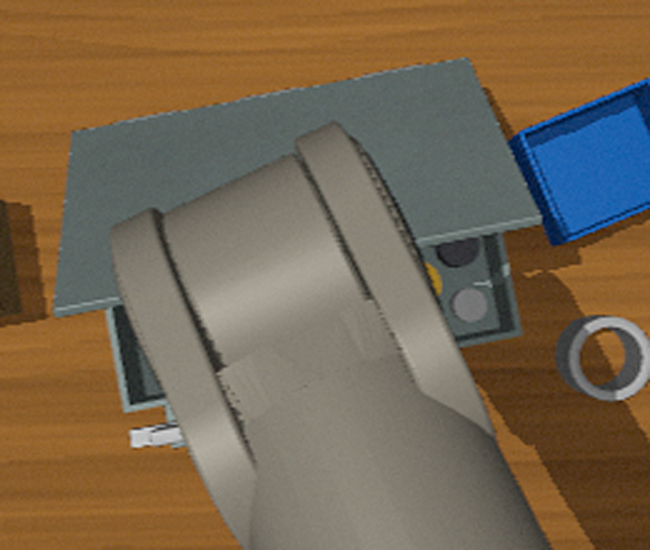

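```bash
python3 st.py;  python3 - <<'E'
from h import *
s=bot.read_camera("scene");c=bot.read_camera("top")
def Pm(c): 
    f=K(c);return np.array([[f,0,c["cx"]],[0,f,c["cy"]],[0,0,1]])@np.c_[c["R"],c["t"]]
def tri(a,b):
    X=cv2.triangulatePoints(Pm(s),Pm(c),np.array(a,float).reshape(2,1),np.array(b,float).reshape(2,1)).ravel();X=X[:3]/X[3]
    print(np.round(X,4),proj(s,X)-a,proj(c,X)-b);return X
ps=.166;ce=np.array([.6186,.0822]);ex=np.array([np.cos(ps),np.sin(ps)]);ey=np.array([-ex[1],ex[0]])
# far-top-edge corners (lid top face front edge)
for a,b in(((387.2,158.8),(203.2,264.)),((254.8,228.),(396.,227.2))):
    X=tri(a,b);d=X[:2]-ce;h=np.array([.11-d@ex,X[2]-.0905]);r=np.hypot(*h)
    print("case x,y",d@ex,d@ey,"r",r,"angle(top face,-atan 8/220)",np.degrees(np.arctan2(h[1],h[0])),np.degrees(np.arctan2(h[1],h[0])-np.arctan2(8,220)))
for n,k in(("scene",s),("top",c)):
    a=np.array(k["color"])[:,:,::-1]
    if n=="scene": parts=[a[140:180,365:405],a[210:250,235:275]]
    else: parts=[a[245:285,185:225],a[208:248,375:415]]
    cv2.imwrite(f"pics/cor_{n}.png",np.hstack([cv2.resize(p,None,fx=9,fy=9,interpolation=cv2.INTER_CUBIC) for p in parts]))
E
```

```text
15.9 [0.5718 0.0765 0.2373] xax [ 0.003 -0.    -1.   ] jaw -1.405 q [ 0.22  0.34 -0.58  1.73  0.21  1.13 -1.83] F [-0.4  0.1 -4. ] T [ 0.09  0.55 -0.05] g 0.3400594640547871
[0.5668 0.2338 0.2611] [-1.3413542   0.18108279] [-1.6954359  -0.73892139]
case x,y -0.026027284999695883 0.15802729056377063 r 0.21817770184574226 angle(top face,-atan 8/220) 51.4300114129449 49.347446133214014
[ 0.6178 -0.0775  0.2611] [-0.98175602 -0.05266249] [-1.1154185  -0.43632546]
case x,y -0.027199637898139787 -0.1574158689250501 r 0.2189473195563927 angle(top face,-atan 8/220) 51.197846606747234 49.11528132701635
```

View pics/cor_scene.png

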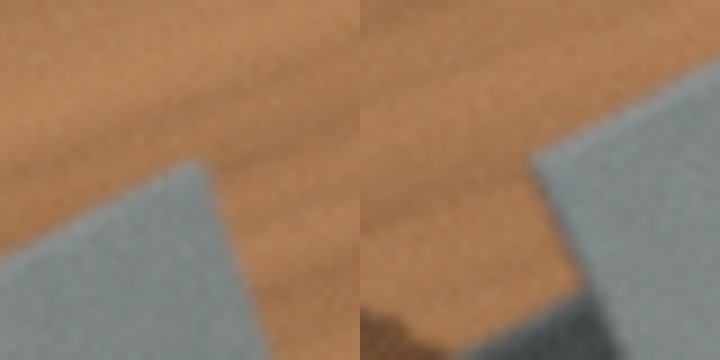

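View pics/cor_top.png

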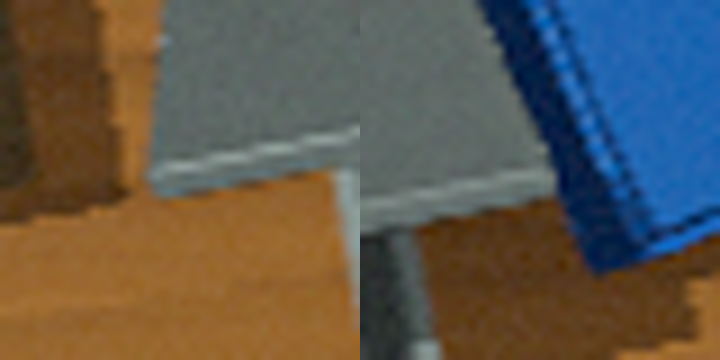

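```bash
python3 - <<'E'
from h import *
s=bot.read_camera("scene");c=bot.read_camera("top")
def Pm(c): 
    f=K(c);return np.array([[f,0,c["cx"]],[0,f,c["cy"]],[0,0,1]])@np.c_[c["R"],c["t"]]
ps=.166;ce=np.array([.6186,.0822]);ex=np.array([np.cos(ps),np.sin(ps)]);ey=np.array([-ex[1],ex[0]])
for a,b,y in(((386.8,157.4),(201.6,264.6),.16),((254.,227.),(396.,226.3),-.16)):
    X=cv2.triangulatePoints(Pm(s),Pm(c),np.array(a,float).reshape(2,1),np.array(b,float).reshape(2,1)).ravel();X=X[:3]/X[3]
    d=X[:2]-ce;h=np.array([.11-d@ex,X[2]-.0905])
    print(np.round(X,4),proj(s,X)-a,proj(c,X)-b,d@ex,d@ey,np.hypot(*h),np.degrees(np.arctan2(h[1],h[0])-np.arctan2(8,220)))
    # predicted pixels for angles
    for th in(48,49,50,51,52):
        t=np.radians(th);px=.11-.22*np.cos(t)+.008*np.sin(t);pz=.0905+.22*np.sin(t)+.008*np.cos(t)
        q=np.r_[ce+px*ex+y*ey,pz];print(th,np.round(proj(s,q)-a,1),np.round(proj(c,q)-b,1))
E
python3 st.py
```

```text
[0.5654 0.2346 0.2637] [-0.78829344  0.11057468] [-1.00010512 -0.43044471] -0.027273669226131086 0.15907312498191878 0.2210186265561899 49.52125852860589
48 [-1.9  0.3] [-0.5  2.1]
49 [-0.9  0.3] [-1.2  0.3]
50 [0.2 0.3] [-1.9 -1.5]
51 [1.3 0.4] [-2.6 -3.4]
52 [2.3 0.5] [-3.3 -5.3]
[ 0.6185 -0.0778  0.2652] [-0.4348269  -0.02189974] [-0.49542248 -0.19121882] -0.026502529400757886 -0.15781977394456473 0.22171758470885708 49.9175809494179
48 [-2.4  0.7] [0.7 2.7]
49 [-1.7  1. ] [0.7 0.8]
50 [-1.1  1.3] [ 0.6 -1.1]
51 [-0.4  1.6] [ 0.5 -3.1]
52 [0.3 2. ] [ 0.3 -5.1]
16.1 [0.5718 0.0765 0.2373] xax [ 0.003 -0.    -1.   ] jaw -1.405 q [ 0.22  0.34 -0.59  1.73  0.21  1.13 -1.83] F [-0.3  0.6 -3.8] T [ 0.2   0.48 -0.05] g 0.336997102779487
```

The vision check gives 49.5–49.9° and the arm's kinematics give 50.1°. The pose is steady and the bystanders are where they were in the first pictures. I'm handing in.

Run:
```python
from h import *
o=bot.get_obs();print(o["t"],np.round(o["eef_pos"],4),np.abs(o["joint_vel"]).max())
print(bot.hand_in())
```

```text
16.1 [0.5718 0.0765 0.2373] 0.003215121610880928
the job is handed in; nothing more can be done
None
```

I turned the turnbutton a quarter turn and lifted the lid by its grip. I handed the job in at 16.1 s, with the gripper still holding the lid about 50° open at a 60 N squeeze.

- **Failed first grasp:** My first try at the wing closed above it and caught nothing. The pictures showed the fingertips about 30 mm higher than the reported tool position. I went 30 mm deeper for both grasps, and both then held.
- **Turnbutton:** It ended at about 1.52 rad in the top view and 1.57 rad from the jaw angle, so the bar lies along the front edge, clear of the lid.
- **Lid angle:** The arm's position gives 50.1°. The two front corners seen by both cameras give 49.5° and 49.9°, and single-view readings run slightly lower on one corner (about 49.2°).
- **Steadiness:** The tool position did not change over the last readings, with about 4 N of load on the tool.
- **Bystanders:** The bin and sleeve looked unmoved in the last pictures. The carton was only partly in view but also looked unmoved. The arm never went near any of them.

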